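# Clamp two offcuts in the glue-up jig

### The arm

A 6-joint arm with a two-finger parallel gripper is mounted at the origin on a cart in front of the work surface, level with it; the furniture and walls round the work are solid. World frame = base frame: x ahead of the robot, y to its left, z up, the work surface at z = 0. Lengths are in m, angles in degrees, forces in N, time in s.
With the tool pointing down it reaches from about 0.325 to 0.775 m from the base axis. Payload 5.5 kg.
Tool frame: the origin (TCP) lies midway between the tips of the shut fingers; the grasp point (between the pads) lies 19 mm behind it; z points along the fingers, y is the line along which they close (so a half turn about z gives the same grasp; the last joint's range is limited). The gripper opens to 85 mm and grips with 20 to 120 N. Pads are 22 mm wide; open, the fingers measure 114 mm over their backs; the gripper's body (76 mm by 85 mm) begins 54 mm behind the grasp point. The pads swing forward as they close: fully open they stand 13 mm farther back than shut.
Start: joints at [-70.686, 5.22, 70.514, -0, 104.267, -3.249], TCP at [0.23, -0.554, 0.231] pointing down, gripper open.
Joint ranges: [-164.24, 164.24], [-49.07, 125.15], [9.68, 141.18], [-86.29, 266.29], [3.28, 154.24], [-151.56, 151.56]. Speed limits (degrees/s): [147.25, 147.25, 172.46, 180, 180, 180].

### API

Orientations are given as [roll, pitch, yaw] about the fixed x, y, z axes, in that order (R = Rz(yaw) Ry(pitch) Rx(roll)).
In Python, from plant import r, viewer gives the robot as it stands. The module is installed in compiled form; this text tells all that it offers.
- The arm moves only by the tool carry_out, never from a script. Its argument "increments" is a list of rows, each an object of numbers: "claw": the opening in per cent of the stroke, from 0 (shut) to 100 (fully open); "dx", "dy", "dz": the shift along the tool's x, y, z in m; "twist": the turn about the tool's z in degrees. In form: [{"claw": .., "dx": .., "dy": .., "dz": .., "twist": ..}, ...]. A call has exactly 8 rows; each row shifts and turns the commanded pose from where the row before left it, along the tool's axes as they then stand; what a row does not reach is not made up. A row lasts 1/8 s, in which the tool goes at most 62.5 mm and 10.7 degrees, less where a joint would pass 70% of its speed; a pose out of reach is approached as far as the arm can. A call with a gripper value outside its range is refused whole. The fingers move at their own pace and stop on an object; the grip force is fixed at half the most. Time passes only in rows, so rows that do not move let the fingers close, or fill a call up. It gives the time, the measured TCP pose, the force, the opening and the grip force at its end, in the units of the state.
- r.observe(): the state, without advancing time (a new reading comes with each control period).
- viewer.grab_frame(name): name is "scene" or "top"; returns (picture, depth): 420x560x3 uint8, red, green, blue; 420x560 float32, m along the optical axis (not along the pixel's ray), 0 where there is no reading.
- viewer.camera_info(name): a dict with "K" (3x3 intrinsics, pixels), "R" (3x3) and "t" (3): a world point X has camera coordinates R X + t. Camera axes: x right, y down, z forward; pixel columns grow to the right and rows downward; lengths in m; the calibration is good to about 2 mm. A picture is of the moment at which its call begins. camera_info takes no time and is no camera call.
- r.hand_in(): hands the job in; it is judged then, once.
The state is a dict: "t": time; "joint_positions": joint angles; "qvel": joint speeds; "effort": joint torques, N m; "eef_pos": TCP position; "ee_rot": TCP orientation; "ft_force": force on the tool from outside, world axes, zero at the start; "torque": the same for the moment, N m; "grip_width": opening from 0.0 (shut) to 1.0 (fully open); "finger_force": force on a finger pad.
Only numpy, scipy, OpenCV 4.12 (cv2) and the standard library are available. Lean on these libraries where they do the work, as an engineer would, in place of code of your own. Each camera call takes 0.05 s, during which the arm holds its last target. There are 200 camera calls.

### The job

Dry-fit the joint in the glue-up jig: lay the two smaller wooden offcuts (not the long one) flat in the jig's slot, side by side with their long sides across the slot, and let go of them. Then push the sprung clamp carriage by its upright handle toward the fence until the jaw squeezes the two offcuts together against the fence and the jaw's spring is pressed in about halfway (10 of its 20 mm), and finish holding it there, because it springs back when released. Do not disturb the other things on the bench.

Things in the scene. Friction and masses are not known exactly. Their poses are not given: they have to be found in the camera images.
- jig: Glue-up jig, fixed: plywood base 290 x 116 x 12 mm (long along x) with low wooden side rails. Origin: centre of the underside, z up, +x from the handle end to the fence end, which is the end nearer the robot. Slot: floor at z = 12 mm, 96 mm wide between the rails (y -48 to +48), rails 18 mm above the floor; in x from the jaw face (-60 mm at rest) to the fence (+120 mm).
- block_a: One of two equal small dark wooden offcuts, 45 (x) x 80 (y) x 38 (z) mm, lying flat; origin at the centre of the underside, z up. In the slot its y axis (80 mm) lies across the slot; either way round, and either offcut may be next to the fence.
- block_b: The other small dark offcut, the same as block_a.
- handle (a point): Grip point of the clamp carriage's upright wooden handle, a plate 14 mm thick along the jig's x, 50 mm wide in y, from z = 47 to 85 mm above the bench, on a 30 x 90 mm steel block (top at 47 mm). The point is in the plate's middle, 70 mm above the bench; at rest at jig x = -115 mm, y = 0. Pinch it from above across its 14 mm or push it from the -x side. Moves with the carriage.
- carriage (a joint): Travel of the clamp carriage along the jig's +x, in m: 0 at rest (spring holds it there), at most 0.12. A return spring pushes back with 2.4 N at rest and 30 N/m more on the way; the carriage returns when released.
- jaw (a joint): How far the jaw is pressed back toward the carriage, in m: 0 free, 0.02 fully in; spring 450 N/m with about 1 N preload. It stays near 0 until the jaw meets the offcuts (pushing them along the slot presses it by a mm or two) and grows with the carriage travel once they are tight against the fence.
- jaw_face (a point): Centre of the jaw's face toward the fence; the steel jaw is 12 mm thick, 90 mm wide, its top 47 mm above the bench, on two guide rods 22 mm in front of the carriage block when free.
- long_block: Bystander: longer pale wooden offcut, 60 x 140 x 40 mm, origin under its centre. Leave it alone.
- tape_measure: Bystander: tape measure, 40 x 87 x 68 mm, origin under its centre. Leave it alone.
- jar: Bystander: grey jar with a pale lid, 63 mm across, 76 mm high, origin under its centre. Leave it alone.
- oil: Bystander: red bottle with a pointed white spout, 53 mm across, 160 mm high, origin under its centre. Leave it alone.
- pliers: Bystander: pliers with blue handles, 57 x 152 x 14 mm, lying flat, origin under the centre. Leave them alone.
- fence: The fixed wooden fence across the slot's end nearer the robot (part of the jig), 22 mm thick, 94 mm wide, its top 52 mm above the bench; its origin is the jig's origin, so its inner face is at x = +120 mm.

How it is judged (in metres and radians):
On the way:
1. both small offcuts lie flat in the slot, long sides across it, released, before the jaw squeezes (x of block_a in the frame of jig between -0.07 and 0.105 m and y of block_a in the frame of jig between -0.016 and 0.016 m and z of block_a in the frame of jig between 0.008 and 0.017 m and angle between each of block_a, block_b's own z axis and vertical below 0.1 rad and contact force between the fingers and block_a below 0.3 N and x of block_b in the frame of jig between -0.07 and 0.105 m and y of block_b in the frame of jig between -0.016 and 0.016 m and z of block_b in the frame of jig between 0.008 and 0.017 m and contact force between the fingers and block_b below 0.3 N and angle between the y axis of each of block_a, block_b and the y axis of jig, either way round below 0.25 rad and value of joint jaw below 0.005 m), for 0.2 s.
At the end, for the whole second after the job is handed in: Both small offcuts lie flat in the slot (within 16 mm of its centre line), square to it within 0.08 rad, pressed face to face and against the fence (over 1.5 N each), the robot touching neither; the jaw's spring is pressed in 5 to 15 mm and stays so, held by the robot (x of block_a in the frame of jig between -0.07 and 0.105 m and y of block_a in the frame of jig between -0.016 and 0.016 m and z of block_a in the frame of jig between 0.008 and 0.017 m and angle between each of block_a, block_b's own z axis and vertical below 0.1 rad and contact force between the fingers and block_a below 0.3 N and x of block_b in the frame of jig between -0.07 and 0.105 m and y of block_b in the frame of jig between -0.016 and 0.016 m and z of block_b in the frame of jig between 0.008 and 0.017 m and contact force between the fingers and block_b below 0.3 N and angle between the y axis of each of block_a, block_b and the y axis of jig, either way round below 0.08 rad and value of joint jaw between 0.005 and 0.015 m and contact force between block_a and block_b above 1.5 N and contact force between fence and anything else above 1.5 N and linear speed of each of block_a, block_b below 0.01 m/s); the arm keeps its last pose, push and grip.
It fails at once if a bystander is moved more than 30 mm (distance of any of long_block, tape_measure, jar, oil, pliers from where it was at the start of the episode above 0.03 m).
It also fails if it takes over 72 s, if anything falls off the work surface, if the arm or the gripper's body presses on something with over 40 N, if the wrist force passes 120 N, or if a joint passes its speed limit or range.

## Working session

There is one attempt and no reset: what is moved stays moved. The work goes in short steps, Python scripts to look and compute and a tool call to move; the robot and the scene stay as the last step left them, time stands still between calls to the robot, and variables do not carry over. Pictures are saved under pics/ and viewed, at most 10 in all, crops included, and the job is handed in when it is done.

Besides the shell and the picture viewer there is one more tool, called after "Request:" in YAML: its name, and indented under it one key for each argument. carry_out: Moves the arm, as the interface text tells. Its arguments: {"type":"object","properties":{"increments":{"type":"array"}},"required":["increments"]}

```bash
mkdir -p pics
cat > h.py <<'E'
import numpy as np, cv2
from plant import r, viewer
def grab(n,save=None):
    p,d=viewer.grab_frame(n)
    if save: cv2.imwrite('pics/'+save,cv2.cvtColor(p,cv2.COLOR_RGB2BGR))
    c=viewer.camera_info(n); return p,d,c
def cloud(d,c):
    K,R,t=map(np.array,(c['K'],c['R'],c['t'])); v,u=np.indices(d.shape)
    X=np.stack([(u-K[0,2])/K[0,0]*d,(v-K[1,2])/K[1,1]*d,d],-1)
    return (X-t)@R   # R^T(X-t)
def ray(uv,z,c):
    K,R,t=map(np.array,(c['K'],c['R'],c['t'])); C=-R.T@t
    out=[]
    for u,v in uv:
        w=R.T@np.linalg.inv(K)@[u,v,1]; out.append(C+w*(z-C[2])/w[2])
    return np.array(out)
E
python3 - <<'E'
from h import *
for n in('top','scene'):
    p,d,c=grab(n,n+'0.png'); np.savez(n+'0.npz',p=p,d=d); C=-np.array(c['R']).T@c['t']; print(n,C,c['K'][0][0])
s=r.observe(); print(s['t'],s['eef_pos'],s['ee_rot'],s['ft_force'])
E
```

```text
top [ 0.34875287 -0.1388953   1.78582926] 511.66597177370556
scene [ 0.97986988 -0.76892326  1.12383063] 430.1102379116144
0.1 [ 0.23011395 -0.55382237  0.2302401 ] [-1.79894251e+02 -5.02704502e-03  2.25615032e+01] [0.80025535 0.720845   0.38214222]
```

View pics/top0.png

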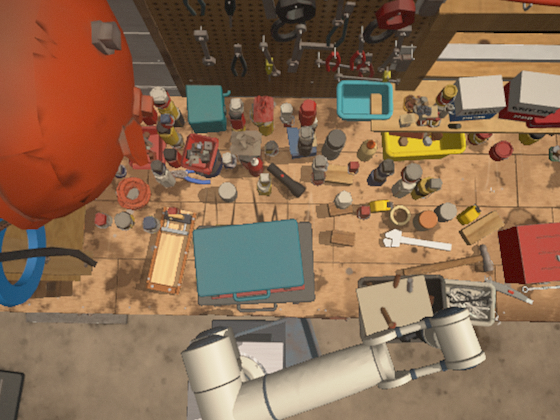

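View pics/scene0.png

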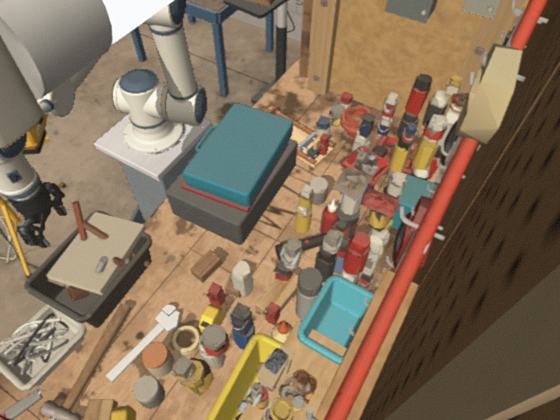

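The top view shows the jig at about (170,250), with its handle end up at (180,215). Offcut candidates are near (342,238), (342,210) and (365,208). I'll zoom in to check.

Run:
```python
from h import *
p=cv2.imread('pics/top0.png')
a=cv2.resize(p[150:300,130:205],None,fx=4,fy=4,interpolation=cv2.INTER_CUBIC)
b=cv2.resize(p[140:290,315:440],None,fx=4,fy=4,interpolation=cv2.INTER_CUBIC)
cv2.imwrite('pics/crop.png',np.hstack([a,b])[:600,:800])
d=np.load('top0.npz')['d'];c=viewer.camera_info('top');X=cloud(d,c)
for u,v in [(342,238),(342,210),(336,207),(365,208),(335,178),(480,225),(170,260),(180,215),(182,229),(250,260)]: print(u,v,X[v,u].round(3))
```

```text
342 238 [ 0.506 -0.361  0.033]
342 210 [ 0.601 -0.36   0.041]
336 207 [ 0.612 -0.34   0.037]
365 208 [ 0.602 -0.43   0.091]
335 178 [ 0.715 -0.336  0.033]
480 225 [ 0.558 -0.832  0.04 ]
170 260 [0.421 0.232 0.01 ]
180 215 [0.568 0.188 0.091]
182 229 [0.53  0.195 0.009]
250 260 [ 0.418 -0.055  0.2  ]
```

View pics/crop.png

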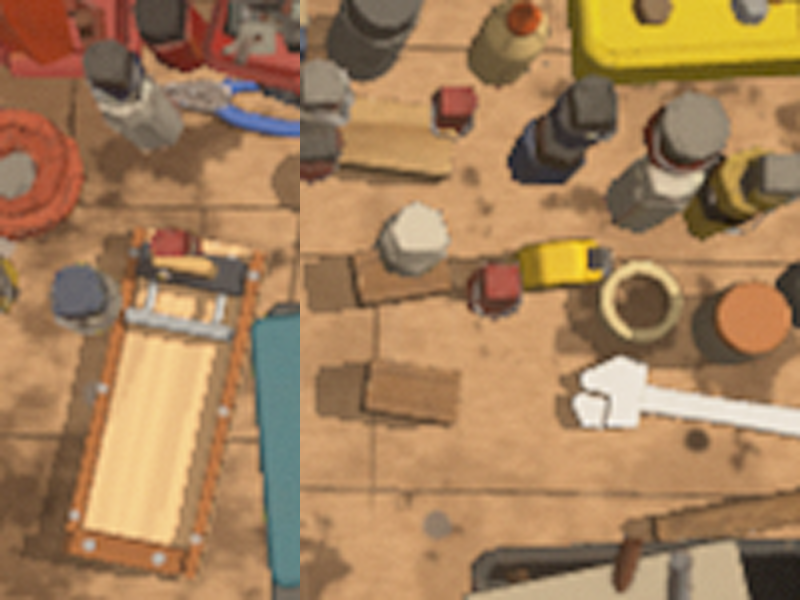

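Block 1 is at about (342,238). Block 2 is at about (340,208), partly hidden by a pale capped object just beyond it, with a small red bottle at its right end (364,211). The jig runs from (180,210) to (163,290). Next I need the geometry and heights.

```bash
cat > m.py <<'E'
from h import *
z=np.load('top0.npz');d=z['d'];X=cloud(d,viewer.camera_info('top'))
zs=np.load('scene0.npz');Y=cloud(zs['d'],viewer.camera_info('scene'))
P=np.vstack([X.reshape(-1,3),Y.reshape(-1,3)])
def rect(A,lo,hi,zl,zh):
    q=A.reshape(-1,3); m=(q[:,0]>lo[0])&(q[:,0]<hi[0])&(q[:,1]>lo[1])&(q[:,1]<hi[1])&(q[:,2]>zl)&(q[:,2]<zh); q=q[m]
    r_=cv2.minAreaRect((q[:,:2]*1000).astype(np.float32)) if len(q)>3 else None
    return len(q),r_,q[:,2].mean() if len(q) else 0
for nm,A in(('top',X),('scene',Y)):
    print(nm,'b1',rect(A,(.45,-.43),(.56,-.29),.03,.05))
    print(nm,'b2',rect(A,(.56,-.405),(.68,-.29),.032,.045))
    print(nm,'pale',rect(A,(.56,-.42),(.72,-.28),.055,.3))
    print(nm,'handle',rect(A,(.5,.1),(.65,.3),.075,.1))
    print(nm,'fence',rect(A,(.27,.12),(.37,.32),.042,.06))
# height map around block 2 and jig, 1cm cells (max z, cm)
def hm(x0,x1,y0,y1,s=.01):
    for x in np.arange(x1,x0,-s):
        row=''
        for y in np.arange(y1,y0,-s):
            m=(abs(P[:,0]-x)<s/2)&(abs(P[:,1]-y)<s/2)&(P[:,2]>-.05)
            row+='%3d'%round(P[m,2].max()*100) if m.any() else '  .'
        print('%.2f'%x,row)
hm(.44,.72,-.50,-.26); print(); hm(.26,.66,.06,.30)
E
python3 m.py
python3 - <<'E'
from h import *
p=cv2.imread('pics/scene0.png')
cv2.imwrite('pics/crop2.png',cv2.resize(p[110:310,170:370],None,fx=3,fy=3,interpolation=cv2.INTER_CUBIC))
E
```

```text
top b1 (297, ((509.33123779296875, -363.9512939453125), (80.78041076660156, 45.22334671020508), 82.09040069580078), np.float64(0.03790111451454029))
top b2 (169, ((622.283935546875, -352.02423095703125), (67.30204010009766, 79.70313262939453), 12.000594139099121), np.float64(0.03778564094239494))
top pale (337, ((642.6470947265625, -344.5631103515625), (194.60302734375, 51.946189880371094), 48.990501403808594), np.float64(0.10378200392421262))
top handle (230, ((585.5685424804688, 240.36749267578125), (118.79600524902344, 122.8683853149414), 89.92579650878906), np.float64(0.08397504412332137))
top fence (182, ((328.5576171875, 247.59756469726562), (95.30933380126953, 21.783037185668945), 80.3287582397461), np.float64(0.051081304577406644))
scene b1 (426, ((507.12548828125, -361.1166687011719), (80.29838562011719, 47.60899353027344), 82.8756103515625), np.float64(0.03792399342965731))
scene b2 (137, ((622.7010498046875, -353.29443359375), (69.91119384765625, 76.7616195678711), 7.967538833618164), np.float64(0.038274368449938645))
scene pale (620, ((645.3455810546875, -345.424621582031
[... 5008 characters left out ...]
.35   4  4  1  2  2  1  2  2  2  1  3  3  2  0  1  0  0  .  . 20 20 20 20 20
0.34   5  6  6  6  5  5  5  6  6  2  4  3  0  0  0  0  0  .  . 20 20 20 21 20
0.33   5  5  6  6  6  6  6  6  5  6  5  3  0  1  0  0  0  .  . 20 20 20 20 20
0.32   5  5  5  6  5  5  6  5  6  6  5  3  1  0  1  0  0  .  . 19 20 21 20 20
0.31   0  0  1  0  0  1  1  1  5  6  5  2  0  1  0  0  0  .  . 19 20 20 20 20
0.30   0  0  0  0  0  0  1  0  1  0  0  1  0  1  0  0  1  .  . 12 12 12 12 13
0.29   0  0  0  0  0  1  1  0  1  0  1  0  0  0  0  1  1  0  . 12 12 12 13 12
0.28   0  1  0  0  1  0  0  1  0  1  0  0  1  0  0  1  0  0  . 12 12 12 12 12
0.27   0  0  1  0  0  0  0  0  1  1  0  0  0  1  0  1  0  1  0  0 11  1  1  1
```

View pics/crop2.png

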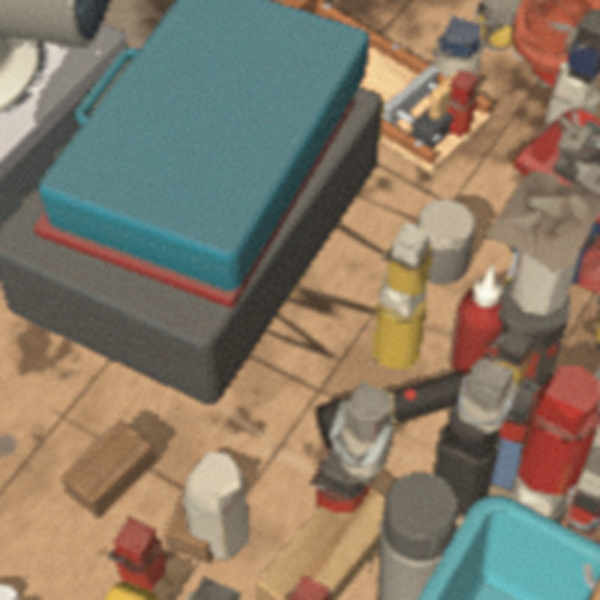

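Run:
```python
from h import *
z=np.load('top0.npz');X=cloud(z['d'],viewer.camera_info('top'))
zs=np.load('scene0.npz');Y=cloud(zs['d'],viewer.camera_info('scene'))
def g(A,x0,x1,y0,y1,cond,s=.005):
    q=A.reshape(-1,3)
    for x in np.arange(x1,x0,-s):
        row=''
        for y in np.arange(y1,y0,-s):
            m=(abs(q[:,0]-x)<s/2)&(abs(q[:,1]-y)<s/2)&(q[:,2]>.015)
            row+='%4d'%round(np.median(q[m,2])*1000) if m.any() else '   .'
        print('%.3f'%x,row)
for A in(X,Y): g(A,.565,.67,-.405,-.305,0);print()
# block1/2 colours in scene; pixels of block2 front
p=zs['p'];
K=viewer.camera_info('scene')
def proj(P,c): 
    q=np.array(c['K'])@(np.array(c['R'])@P+c['t']); return (q[:2]/q[2]).round(1)
for P in [(.60,-.32,.038),(.58,-.36,.038),(.64,-.36,0),(.64,-.36,.13),(.585,-.40,.038)]: print(P,proj(np.array(P),K))
# jig: rail/handle colours; wood-coloured fence rect done. jig axis from rails
q=X.reshape(-1,3)
m=(q[:,0]>.3)&(q[:,0]<.62)&(q[:,1]>.1)&(q[:,1]<.31)&(q[:,2]>.022)&(q[:,2]<.034)
r_=cv2.minAreaRect((q[m][:,:2]*1000).astype(np.float32)); print('rails',m.sum(),r_,cv2.boxPoints(r_))
m=(q[:,0]>.54)&(q[:,0]<.62)&(q[:,1]>.14)&(q[:,1]<.24)&(q[:,2]>.07)&(q[:,2]<.11)
for a in q[m][::4].round(3): print(a,end=' ')
```

```text
0.670    .   .   .   .   .   .   .   .   .   .   .   .   .   .   .   .   .   .   .   .   .
0.665    .   .   .   .   .   .   .   .   .   .   .   .   .   .   .   .   .   .   .   .   .
0.660    .   .   .   .   .   .   .   .   .   .   .   .   .   .   .   .   .   .   .   .   .
0.655    .   .   .   .   .   .   .  38 113 115 124 120 119   .   .   .   .   .   .   .   .
0.650    .   .   .   .   .   .  93 101 122 123 118 124 117 124 127   .   .   .   .   .   .
0.645    .   .   .   .   .   .  79 109 125 119 119 124 122 124 121   .   .   .   .   .   .
0.640    .   .   .   .   .   .  88  99 123 125 122 124 115 126 123 120   .   .   .   .   .
0.635    .   .   .   .   .  67  89 123 122 122 122 122 122 122 121 119  88   .   .   .   .
0.630    .   .   .  40  32  50  90 114 120 126 119 124 120 123 121 115 107   .   .   .   .
0.625    .  35  47  38  34  39  69 108 125 119 123 123 117 123 120 125  88  39   .   .   .
0.620    .   .  32  36  27  40  63  96 125 118 119 123 125 124 124   .  94  38   .   .   .
0.615    .   .  27  41  36  37  42  80 111 108 117 109 106 108 115  85  38  36  37   .   .
0.610   
[... 3179 characters left out ...]
021484) [[307.3641  192.16232]
 [587.91833 143.94855]
 [609.2002  267.7867 ]
 [328.64594 316.0005 ]]
[0.595 0.227 0.086] [0.597 0.215 0.078] [0.592 0.231 0.082] [0.592 0.217 0.085] [0.593 0.204 0.084] [0.587 0.218 0.095] [0.588 0.206 0.09 ] [0.586 0.224 0.082] [0.586 0.21  0.086] [0.581 0.228 0.092] [0.582 0.216 0.086] [0.582 0.203 0.087] [0.578 0.219 0.091] [0.579 0.207 0.083] [0.575 0.227 0.084] [0.575 0.212 0.088] [0.576 0.199 0.086] [0.571 0.222 0.088] [0.572 0.21  0.083] [0.572 0.196 0.085] [0.571 0.181 0.093] [0.569 0.22  0.083] [0.569 0.207 0.081] [0.568 0.192 0.089] [0.571 0.182 0.071] [0.566 0.21  0.08 ] [0.565 0.195 0.087] [0.566 0.183 0.081] [0.563 0.197 0.075] [0.563 0.183 0.082]
```

Request:
carry_out:
  increments:
    - {"claw": 100,"dx": 0.0412,"dy": -0.0086,"dz": 0,"twist": 0}
    - {"claw": 100,"dx": 0.0412,"dy": -0.0086,"dz": 0,"twist": 0}
    - {"claw": 100,"dx": 0.0412,"dy": -0.0086,"dz": 0,"twist": 0}
    - {"claw": 100,"dx": 0.0412,"dy": -0.0086,"dz": 0,"twist": 0}
    - {"claw": 100,"dx": 0.0412,"dy": -0.0086,"dz": 0,"twist": 0}
    - {"claw": 100,"dx": 0.0412,"dy": -0.0086,"dz": 0,"twist": 0}
    - {"claw": 100,"dx": 0.0412,"dy": -0.0086,"dz": 0,"twist": 0}
    - {"claw": 100,"dx": 0.0412,"dy": -0.0086,"dz": 0,"twist": 0}

```text
t: 1.1
eef_pos: [0.5091, -0.3631, 0.2306]
ee_rot: [-180.0, 0.0, 22.6]
ft_force: [-0.4, -0.7, 0.6]
grip_width: 0.997
finger_force: 0.0
```

Request:
carry_out:
  increments:
    - {"claw": 100,"dx": 0,"dy": 0,"dz": 0.015,"twist": -7.5}
    - {"claw": 100,"dx": 0,"dy": 0,"dz": 0.015,"twist": -7.5}
    - {"claw": 100,"dx": 0,"dy": 0,"dz": 0.015,"twist": -7.5}
    - {"claw": 100,"dx": 0,"dy": 0,"dz": 0.015,"twist": -7.5}
    - {"claw": 100,"dx": 0,"dy": 0,"dz": 0.015,"twist": -7.5}
    - {"claw": 100,"dx": 0,"dy": 0,"dz": 0.015,"twist": -7.5}
    - {"claw": 100,"dx": 0,"dy": 0,"dz": 0.015,"twist": -7.5}
    - {"claw": 100,"dx": 0,"dy": 0,"dz": 0.015,"twist": -7.5}

```text
t: 2.1
eef_pos: [0.5079, -0.3639, 0.1101]
ee_rot: [-179.9, -0.0, 82.8]
ft_force: [-0.5, -0.2, -0.0]
grip_width: 0.998
finger_force: 0.0
```

```bash
cat >> h.py <<'E'
def go(x,y,z,yaw=None):
    """tool-frame increments (dx,dy,dz,twist) from the measured pose to a world target"""
    s=r.observe(); p=np.array(s['eef_pos']); a=s['ee_rot'][2]; c,n=np.cos(np.radians(a)),np.sin(np.radians(a))
    D=np.array([x,y,z])-p
    print('t %.2f pos %s rot %s F %s w %.3f ff %s'%(s['t'],p.round(4),np.round(s['ee_rot'],1),np.round(s['ft_force'],1),s['grip_width'],np.round(s['finger_force'],1)))
    print('dx %.4f dy %.4f dz %.4f twist %.1f'%(D[0]*c+D[1]*n,D[0]*n-D[1]*c,-D[2],0 if yaw is None else -(yaw-a)))
E
python3 -c "
from h import *
go(.508,-.3625,.01,82.5)"
```

```text
t 2.10 pos [ 0.5079 -0.3639  0.1101] rot [-179.9   -0.    82.8] F [-0.5 -0.2 -0. ] w 0.998 ff 0.0
dx 0.0014 dy -0.0001 dz 0.1001 twist 0.3
```

Request:
carry_out:
  increments:
    - {"claw": 100,"dx": 0.001,"dy": 0,"dz": 0.025,"twist": 0}
    - {"claw": 100,"dx": 0,"dy": 0,"dz": 0.025,"twist": 0}
    - {"claw": 100,"dx": 0,"dy": 0,"dz": 0.025,"twist": 0}
    - {"claw": 100,"dx": 0,"dy": 0,"dz": 0.018,"twist": 0}
    - {"claw": 100,"dx": 0,"dy": 0,"dz": 0.01,"twist": 0}
    - {"claw": 100,"dx": 0,"dy": 0,"dz": 0,"twist": 0}
    - {"claw": 30,"dx": 0,"dy": 0,"dz": 0,"twist": 0}
    - {"claw": 20,"dx": 0,"dy": 0,"dz": 0,"twist": 0}

```text
t: 3.1
eef_pos: [0.5089, -0.3635, 0.0095]
ee_rot: [179.9, 0.1, 82.6]
ft_force: [1.1, -0.3, -0.1]
grip_width: 0.605
finger_force: 0.0
```

Request:
carry_out:
  increments:
    - {"claw": 20,"dx": 0,"dy": 0,"dz": 0,"twist": 0}
    - {"claw": 20,"dx": 0,"dy": 0,"dz": 0,"twist": 0}
    - {"claw": 20,"dx": 0,"dy": 0,"dz": 0,"twist": 0}
    - {"claw": 20,"dx": 0,"dy": 0,"dz": 0,"twist": 0}
    - {"claw": 20,"dx": 0,"dy": 0,"dz": -0.02,"twist": 0}
    - {"claw": 20,"dx": 0,"dy": 0,"dz": -0.04,"twist": 0}
    - {"claw": 20,"dx": 0,"dy": 0,"dz": -0.05,"twist": 0}
    - {"claw": 20,"dx": 0,"dy": 0,"dz": -0.05,"twist": 0}

```text
t: 4.1
eef_pos: [0.5079, -0.3628, 0.1703]
ee_rot: [-180.0, -0.0, 82.6]
ft_force: [0.1, 0.4, -1.2]
grip_width: 0.514
finger_force: 63.0
```

```bash
python3 -c "
from h import *
go(.384,.238,.31,80.3)"
```

```text
t 4.10 pos [ 0.5079 -0.3628  0.1703] rot [-180.    -0.    82.6] F [ 0.1  0.4 -1.2] w 0.514 ff 63.0
dx 0.5797 dy -0.2006 dz -0.1397 twist 2.3
```

Request:
carry_out:
  increments:
    - {"claw": 20,"dx": 0,"dy": 0,"dz": -0.047,"twist": 0}
    - {"claw": 20,"dx": 0,"dy": 0,"dz": -0.047,"twist": 0}
    - {"claw": 20,"dx": 0,"dy": 0,"dz": -0.046,"twist": 0}
    - {"claw": 20,"dx": 0.0525,"dy": -0.0182,"dz": 0,"twist": 0}
    - {"claw": 20,"dx": 0.0525,"dy": -0.0182,"dz": 0,"twist": 0}
    - {"claw": 20,"dx": 0.0525,"dy": -0.0182,"dz": 0,"twist": 0}
    - {"claw": 20,"dx": 0.0525,"dy": -0.0182,"dz": 0,"twist": 0}
    - {"claw": 20,"dx": 0.0525,"dy": -0.0182,"dz": 0,"twist": 0}

```text
t: 5.1
eef_pos: [0.451, -0.0893, 0.309]
ee_rot: [180.0, -0.0, 82.5]
ft_force: [0.2, 0.6, -1.0]
grip_width: 0.517
finger_force: 63.0
```

Request:
carry_out:
  increments:
    - {"claw": 20,"dx": 0.0525,"dy": -0.0182,"dz": 0,"twist": 0}
    - {"claw": 20,"dx": 0.0525,"dy": -0.0182,"dz": 0,"twist": 0}
    - {"claw": 20,"dx": 0.0525,"dy": -0.0182,"dz": 0,"twist": 0}
    - {"claw": 20,"dx": 0.0525,"dy": -0.0182,"dz": 0,"twist": 0}
    - {"claw": 20,"dx": 0.0525,"dy": -0.0182,"dz": 0,"twist": 0}
    - {"claw": 20,"dx": 0.0525,"dy": -0.0182,"dz": 0,"twist": 0}
    - {"claw": 20,"dx": 0,"dy": 0,"dz": 0,"twist": 2}
    - {"claw": 20,"dx": 0,"dy": 0,"dz": 0,"twist": 0}

```text
t: 6.1
eef_pos: [0.3843, 0.2352, 0.3087]
ee_rot: [180.0, 0.0, 80.6]
ft_force: [-0.3, 0.3, -2.0]
grip_width: 0.518
finger_force: 62.9
```

Run:
```python
from h import *
go(.384,.238,.03,80.3)
# second, closer measurement: block 2 now with the arm away; block/jig via top
p,d,c=grab('top','top1.png'); X=cloud(d,c); p2,d2,c2=grab('scene'); Y=cloud(d2,c2)
q=np.vstack([X.reshape(-1,3),Y.reshape(-1,3)])
m=(q[:,0]>.575)&(q[:,0]<.65)&(q[:,1]>-.405)&(q[:,1]<-.305)&(q[:,2]>.031)&(q[:,2]<.046)
f=m&(q[:,0]<.612); P=q[f]
ys=np.arange(-.39,-.315,.01); fx=[np.percentile(P[abs(P[:,1]-y)<.005,0],5) for y in ys]
k=np.polyfit(ys,fx,1); print('front edge',k,np.round(fx,3))
e=q[m&(q[:,0]<.605)]; print('y ends',np.percentile(e[:,1],[1,99]))
```

```text
t 6.10 pos [0.3843 0.2352 0.3087] rot [180.    0.   80.6] F [-0.3  0.3 -2. ] w 0.518 ff 62.9
dx 0.0027 dy -0.0007 dz 0.2787 twist 0.3
front edge [-0.17245785  0.52877565] [0.597 0.595 0.592 0.59  0.589 0.588 0.587 0.584]
y ends [-0.39410635 -0.31874656]
```

Request:
carry_out:
  increments:
    - {"claw": 20,"dx": 0.0027,"dy": 0.0093,"dz": 0.05,"twist": 0.3}
    - {"claw": 20,"dx": 0,"dy": 0,"dz": 0.05,"twist": 0}
    - {"claw": 20,"dx": 0,"dy": 0,"dz": 0.05,"twist": 0}
    - {"claw": 20,"dx": 0,"dy": 0,"dz": 0.04,"twist": 0}
    - {"claw": 20,"dx": 0,"dy": 0,"dz": 0.03,"twist": 0}
    - {"claw": 20,"dx": 0,"dy": 0,"dz": 0.02,"twist": 0}
    - {"claw": 20,"dx": 0,"dy": 0,"dz": 0,"twist": 0}
    - {"claw": 20,"dx": 0,"dy": 0,"dz": 0,"twist": 0}

```text
t: 7.2
eef_pos: [0.395, 0.2361, 0.0696]
ee_rot: [179.9, -0.1, 80.2]
ft_force: [0.2, 0.6, -1.2]
grip_width: 0.513
finger_force: 63.0
```

Run:
```python
from h import *
go(.3936,.2362,.023,80.3)
p,d,c=grab('scene'); a=p[90:190,240:380]; q,d,c=grab('top'); b=q[190:300,130:220]
A=cv2.resize(a,(560,400),interpolation=cv2.INTER_CUBIC);B=cv2.resize(b,(240,293),interpolation=cv2.INTER_CUBIC)
o=np.zeros((400,800,3),np.uint8);o[:,:560]=A;o[:293,560:]=B
cv2.imwrite('pics/c3.png',o[...,::-1])
```

```text
t 7.20 pos [0.395  0.2361 0.0696] rot [ 1.799e+02 -1.000e-01  8.020e+01] F [ 0.2  0.6 -1.2] w 0.513 ff 63.0
dx -0.0002 dy -0.0014 dz 0.0466 twist -0.1
```

View pics/c3.png

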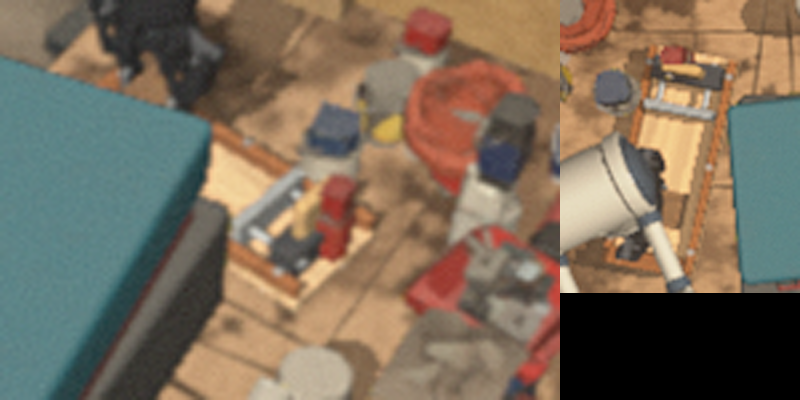

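The block hangs over the slot between the rails (right crop, about (675,210)). A red bottle stands just behind the handle (left crop, about (337,215)). I'll lower and release.

Request:
carry_out:
  increments:
    - {"claw": 20,"dx": 0,"dy": -0.001,"dz": 0.02,"twist": 0}
    - {"claw": 20,"dx": 0,"dy": 0,"dz": 0.015,"twist": 0}
    - {"claw": 20,"dx": 0,"dy": 0,"dz": 0.0105,"twist": 0}
    - {"claw": 20,"dx": 0,"dy": 0,"dz": 0,"twist": 0}
    - {"claw": 20,"dx": 0,"dy": 0,"dz": 0,"twist": 0}
    - {"claw": 65,"dx": 0,"dy": 0,"dz": 0,"twist": 0}
    - {"claw": 65,"dx": 0,"dy": 0,"dz": 0,"twist": 0}
    - {"claw": 65,"dx": 0,"dy": 0,"dz": 0,"twist": 0}

```text
t: 8.3
eef_pos: [0.3933, 0.2368, 0.0231]
ee_rot: [180.0, -0.0, 80.3]
ft_force: [-0.4, -0.1, 0.0]
grip_width: 0.653
finger_force: 0.0
```

Request:
carry_out:
  increments:
    - {"claw": 65,"dx": 0,"dy": 0,"dz": -0.02,"twist": 0}
    - {"claw": 65,"dx": 0,"dy": 0,"dz": -0.04,"twist": 0}
    - {"claw": 65,"dx": 0,"dy": 0,"dz": -0.05,"twist": 0}
    - {"claw": 65,"dx": 0,"dy": 0,"dz": -0.05,"twist": 0}
    - {"claw": 65,"dx": 0,"dy": 0,"dz": -0.05,"twist": 0}
    - {"claw": 65,"dx": 0,"dy": 0,"dz": -0.05,"twist": 0}
    - {"claw": 65,"dx": 0,"dy": 0,"dz": -0.03,"twist": 0}
    - {"claw": 65,"dx": 0,"dy": 0,"dz": 0,"twist": 0}

```text
t: 9.3
eef_pos: [0.3938, 0.2371, 0.3159]
ee_rot: [179.7, -0.2, 80.3]
ft_force: [-0.3, -0.1, 0.1]
grip_width: 0.646
finger_force: 0.0
```

```bash
python3 -c "
from h import *
go(.612,-.351,.31,99)"
```

```text
t 9.30 pos [0.3938 0.2371 0.3159] rot [179.7  -0.2  80.3] F [-0.3 -0.1  0.1] w 0.646 ff 0.0
dx -0.5427 dy 0.3145 dz 0.0059 twist -18.7
```

Request:
carry_out:
  increments:
    - {"claw": 65,"dx": -0.0452,"dy": 0.0262,"dz": 0,"twist": 0}
    - {"claw": 65,"dx": -0.0452,"dy": 0.0262,"dz": 0,"twist": 0}
    - {"claw": 65,"dx": -0.0452,"dy": 0.0262,"dz": 0,"twist": 0}
    - {"claw": 65,"dx": -0.0452,"dy": 0.0262,"dz": 0,"twist": 0}
    - {"claw": 65,"dx": -0.0452,"dy": 0.0262,"dz": 0,"twist": 0}
    - {"claw": 65,"dx": -0.0452,"dy": 0.0262,"dz": 0,"twist": 0}
    - {"claw": 65,"dx": -0.0452,"dy": 0.0262,"dz": 0,"twist": 0}
    - {"claw": 65,"dx": -0.0452,"dy": 0.0262,"dz": 0,"twist": 0}

```text
t: 10.3
eef_pos: [0.5387, -0.1567, 0.311]
ee_rot: [-179.9, -0.0, 80.3]
ft_force: [1.0, 0.4, 1.2]
grip_width: 0.651
finger_force: 0.0
```

Request:
carry_out:
  increments:
    - {"claw": 65,"dx": -0.0452,"dy": 0.0262,"dz": 0,"twist": 0}
    - {"claw": 65,"dx": -0.0452,"dy": 0.0262,"dz": 0,"twist": 0}
    - {"claw": 65,"dx": -0.0452,"dy": 0.0262,"dz": 0,"twist": 0}
    - {"claw": 65,"dx": -0.0452,"dy": 0.0262,"dz": 0,"twist": 0}
    - {"claw": 65,"dx": 0,"dy": 0,"dz": 0.02,"twist": -9.3}
    - {"claw": 65,"dx": 0,"dy": 0,"dz": 0.02,"twist": -9.3}
    - {"claw": 65,"dx": 0,"dy": 0,"dz": 0.02,"twist": 0}
    - {"claw": 65,"dx": 0,"dy": 0,"dz": 0,"twist": 0}

```text
t: 11.3
eef_pos: [0.6105, -0.3505, 0.2484]
ee_rot: [-179.7, -0.3, 98.9]
ft_force: [-0.2, -0.0, -0.4]
grip_width: 0.653
finger_force: 0.0
```

```bash
python3 -c "
from h import *
go(.612,-.351,.16,99)
p,d,c=grab('top')
b=p[120:270,290:440]
p,d,c=grab('scene'); a=p[220:330,150:300]
o=np.hstack([cv2.resize(b,(400,400),interpolation=2),cv2.resize(a,(400,400),interpolation=2)])
cv2.imwrite('pics/c4.png',o[...,::-1])"
```

```text
t 11.30 pos [ 0.6105 -0.3505  0.2484] rot [-179.7   -0.3   98.9] F [-0.2 -0.  -0.4] w 0.653 ff 0.0
dx -0.0007 dy 0.0014 dz 0.0884 twist -0.1
```

View pics/c4.png

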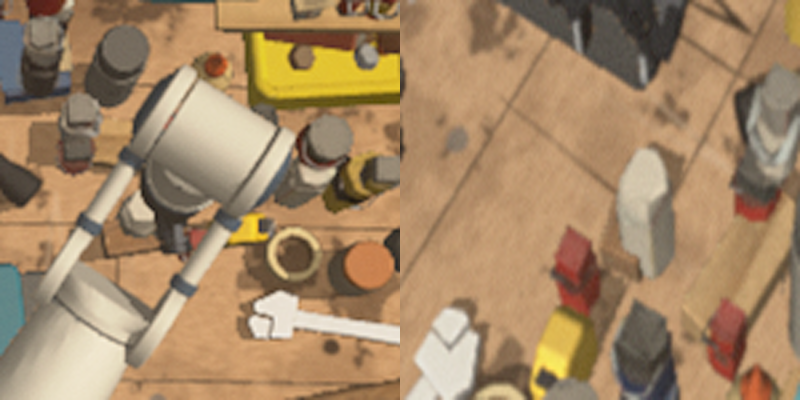

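Request:
carry_out:
  increments:
    - {"claw": 65,"dx": -0.001,"dy": 0.0014,"dz": 0.03,"twist": 0}
    - {"claw": 65,"dx": 0,"dy": 0,"dz": 0.03,"twist": 0}
    - {"claw": 65,"dx": 0,"dy": 0,"dz": 0.03,"twist": 0}
    - {"claw": 65,"dx": 0,"dy": 0,"dz": 0.02,"twist": 0}
    - {"claw": 65,"dx": 0,"dy": 0,"dz": 0.006,"twist": 0}
    - {"claw": 65,"dx": 0,"dy": 0,"dz": 0.003,"twist": 0}
    - {"claw": 65,"dx": 0,"dy": 0,"dz": 0.003,"twist": 0}
    - {"claw": 65,"dx": 0,"dy": 0,"dz": 0.002,"twist": 0}

```text
t: 12.4
eef_pos: [0.6132, -0.352, 0.1297]
ee_rot: [179.9, 0.1, 98.9]
ft_force: [0.5, -0.0, 0.5]
grip_width: 0.655
finger_force: 0.0
```

Request:
carry_out:
  increments:
    - {"claw": 65,"dx": 0,"dy": 0,"dz": 0.002,"twist": 0}
    - {"claw": 65,"dx": 0,"dy": 0,"dz": 0.002,"twist": 0}
    - {"claw": 65,"dx": 0,"dy": 0,"dz": 0.002,"twist": 0}
    - {"claw": 65,"dx": 0,"dy": 0,"dz": 0.002,"twist": 0}
    - {"claw": 65,"dx": 0,"dy": 0,"dz": 0.002,"twist": 0}
    - {"claw": 65,"dx": 0,"dy": 0,"dz": 0.002,"twist": 0}
    - {"claw": 65,"dx": 0,"dy": 0,"dz": 0,"twist": 0}
    - {"claw": 65,"dx": 0,"dy": 0,"dz": 0,"twist": 0}

```text
t: 13.4
eef_pos: [0.6129, -0.3518, 0.1169]
ee_rot: [180.0, 0.0, 98.9]
ft_force: [0.3, 0.1, 0.2]
grip_width: 0.653
finger_force: 0.0
```

Request:
carry_out:
  increments:
    - {"claw": 65,"dx": 0,"dy": 0,"dz": 0.003,"twist": 0}
    - {"claw": 65,"dx": 0,"dy": 0,"dz": 0.003,"twist": 0}
    - {"claw": 65,"dx": 0,"dy": 0,"dz": 0.003,"twist": 0}
    - {"claw": 65,"dx": 0,"dy": 0,"dz": 0.003,"twist": 0}
    - {"claw": 65,"dx": 0,"dy": 0,"dz": 0.003,"twist": 0}
    - {"claw": 65,"dx": 0,"dy": 0,"dz": 0.003,"twist": 0}
    - {"claw": 65,"dx": 0,"dy": 0,"dz": 0,"twist": 0}
    - {"claw": 65,"dx": 0,"dy": 0,"dz": 0,"twist": 0}

```text
t: 14.4
eef_pos: [0.6129, -0.3518, 0.0989]
ee_rot: [180.0, 0.0, 98.9]
ft_force: [0.0, 0.6, 0.5]
grip_width: 0.649
finger_force: 0.0
```

Request:
carry_out:
  increments:
    - {"claw": 90,"dx": 0,"dy": 0,"dz": 0.01,"twist": 0}
    - {"claw": 90,"dx": 0,"dy": 0,"dz": 0.01,"twist": 0}
    - {"claw": 90,"dx": 0,"dy": 0,"dz": 0.01,"twist": 0}
    - {"claw": 90,"dx": 0,"dy": 0,"dz": 0.01,"twist": 0}
    - {"claw": 90,"dx": 0,"dy": 0,"dz": 0.004,"twist": 0}
    - {"claw": 90,"dx": 0,"dy": 0,"dz": 0.004,"twist": 0}
    - {"claw": 90,"dx": 0,"dy": 0,"dz": 0.003,"twist": 0}
    - {"claw": 90,"dx": 0,"dy": 0,"dz": 0,"twist": 0}

```text
t: 15.4
eef_pos: [0.6128, -0.3517, 0.0477]
ee_rot: [-180.0, -0.0, 98.9]
ft_force: [0.7, -0.1, 0.5]
grip_width: 0.904
finger_force: 0.0
```

Request:
carry_out:
  increments:
    - {"claw": 90,"dx": 0,"dy": 0,"dz": 0.01,"twist": 0}
    - {"claw": 90,"dx": 0,"dy": 0,"dz": 0.01,"twist": 0}
    - {"claw": 90,"dx": 0,"dy": 0,"dz": 0.01,"twist": 0}
    - {"claw": 90,"dx": 0,"dy": 0,"dz": 0.008,"twist": 0}
    - {"claw": 90,"dx": 0,"dy": 0,"dz": 0,"twist": 0}
    - {"claw": 20,"dx": 0,"dy": 0,"dz": 0,"twist": 0}
    - {"claw": 20,"dx": 0,"dy": 0,"dz": 0,"twist": 0}
    - {"claw": 20,"dx": 0,"dy": 0,"dz": 0,"twist": 0}

```text
t: 16.4
eef_pos: [0.6134, -0.3521, 0.0109]
ee_rot: [179.9, 0.1, 98.9]
ft_force: [-0.7, -0.4, 2.2]
grip_width: 0.517
finger_force: 62.8
```

Request:
carry_out:
  increments:
    - {"claw": 20,"dx": 0,"dy": 0,"dz": 0,"twist": 0}
    - {"claw": 20,"dx": 0,"dy": 0,"dz": 0,"twist": 0}
    - {"claw": 20,"dx": 0,"dy": 0,"dz": -0.02,"twist": 0}
    - {"claw": 20,"dx": 0,"dy": 0,"dz": -0.05,"twist": 0}
    - {"claw": 20,"dx": 0,"dy": 0,"dz": -0.05,"twist": 0}
    - {"claw": 20,"dx": 0,"dy": 0,"dz": -0.05,"twist": 0}
    - {"claw": 20,"dx": 0,"dy": 0,"dz": -0.05,"twist": 0}
    - {"claw": 20,"dx": 0,"dy": 0,"dz": -0.05,"twist": 0}

```text
t: 17.4
eef_pos: [0.6123, -0.3514, 0.2821]
ee_rot: [-180.0, -0.0, 98.9]
ft_force: [0.6, -0.3, -0.3]
grip_width: 0.516
finger_force: 62.7
```

```bash
python3 -c "
from h import *
go(.4676,.2236,.31,80.3)"
```

```text
t 17.40 pos [ 0.6123 -0.3514  0.2821] rot [-180.    -0.    98.9] F [ 0.6 -0.3 -0.3] w 0.516 ff 62.7
dx 0.5905 dy -0.0544 dz -0.0279 twist 18.6
```

Request:
carry_out:
  increments:
    - {"claw": 20,"dx": 0.0492,"dy": -0.0045,"dz": -0.02,"twist": 0}
    - {"claw": 20,"dx": 0.0492,"dy": -0.0045,"dz": -0.008,"twist": 0}
    - {"claw": 20,"dx": 0.0492,"dy": -0.0045,"dz": 0,"twist": 0}
    - {"claw": 20,"dx": 0.0492,"dy": -0.0045,"dz": 0,"twist": 0}
    - {"claw": 20,"dx": 0.0492,"dy": -0.0045,"dz": 0,"twist": 0}
    - {"claw": 20,"dx": 0.0492,"dy": -0.0045,"dz": 0,"twist": 0}
    - {"claw": 20,"dx": 0.0492,"dy": -0.0045,"dz": 0,"twist": 0}
    - {"claw": 20,"dx": 0.0492,"dy": -0.0045,"dz": 0,"twist": 0}

```text
t: 18.4
eef_pos: [0.5156, 0.033, 0.3085]
ee_rot: [180.0, -0.0, 98.9]
ft_force: [1.4, 0.2, 0.0]
grip_width: 0.516
finger_force: 62.8
```

Request:
carry_out:
  increments:
    - {"claw": 20,"dx": 0.0492,"dy": -0.0045,"dz": 0,"twist": 0}
    - {"claw": 20,"dx": 0.0492,"dy": -0.0045,"dz": 0,"twist": 0}
    - {"claw": 20,"dx": 0.0492,"dy": -0.0045,"dz": 0,"twist": 0}
    - {"claw": 20,"dx": 0.0492,"dy": -0.0045,"dz": 0,"twist": 0}
    - {"claw": 20,"dx": 0,"dy": 0,"dz": 0,"twist": 9.3}
    - {"claw": 20,"dx": 0,"dy": 0,"dz": 0,"twist": 9.3}
    - {"claw": 20,"dx": 0,"dy": 0,"dz": 0,"twist": 0}
    - {"claw": 20,"dx": 0,"dy": 0,"dz": 0,"twist": 0}

```text
t: 19.4
eef_pos: [0.4684, 0.2231, 0.3081]
ee_rot: [180.0, -0.0, 80.4]
ft_force: [0.0, 0.3, -1.2]
grip_width: 0.516
finger_force: 62.9
```

Run:
```python
from h import *
go(.4676,.2236,.025,80.3)
p,d,c=grab('top'); q=cloud(d,c).reshape(-1,3)
for nm,a in(('b1',(.36,.43)),('jaw',(.50,.535))):
    m=(q[:,0]>a[0])&(q[:,0]<a[1])&(q[:,1]>.165)&(q[:,1]<.29)&(q[:,2]>.04)&(q[:,2]<.058)
    print(nm,m.sum(),cv2.minAreaRect((q[m][:,:2]*1000).astype(np.float32)) if m.sum()>5 else '')
o=np.hstack([cv2.resize(p[190:310,130:230],(400,480),interpolation=2),cv2.resize(grab('scene')[0][90:180,240:330],(400,480),interpolation=2)])
cv2.imwrite('pics/c5.png',o[...,::-1])
```

```text
t 19.40 pos [0.4684 0.2231 0.3081] rot [180.   -0.   80.4] F [ 0.   0.3 -1.2] w 0.516 ff 62.9
dx 0.0004 dy -0.0009 dz 0.2831 twist 0.1
b1 158 ((394.1026611328125, 228.4456787109375), (92.08401489257812, 44.41063690185547), 80.44505310058594)
jaw 88 ((525.0989379882812, 219.49554443359375), (99.14677429199219, 16.376209259033203), 80.65595245361328)
```

View pics/c5.png

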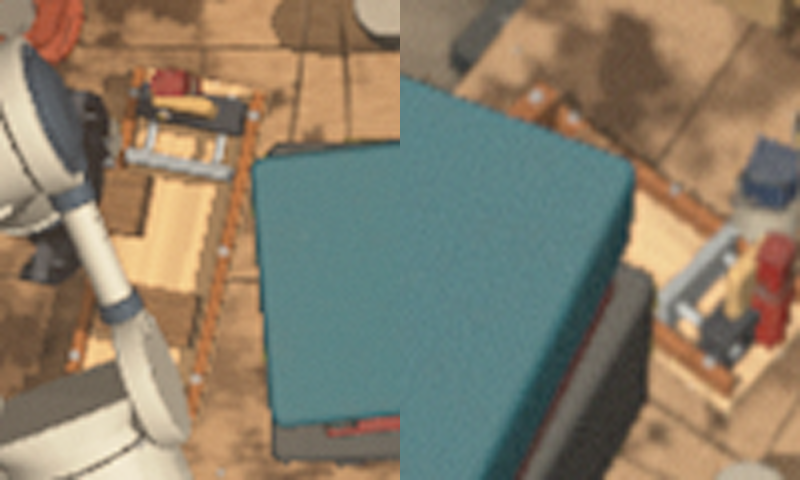

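Request:
carry_out:
  increments:
    - {"claw": 20,"dx": 0.001,"dy": -0.001,"dz": 0.05,"twist": 0}
    - {"claw": 20,"dx": 0,"dy": 0,"dz": 0.05,"twist": 0}
    - {"claw": 20,"dx": 0,"dy": 0,"dz": 0.05,"twist": 0}
    - {"claw": 20,"dx": 0,"dy": 0,"dz": 0.05,"twist": 0}
    - {"claw": 20,"dx": 0,"dy": 0,"dz": 0.04,"twist": 0}
    - {"claw": 20,"dx": 0,"dy": 0,"dz": 0.02,"twist": 0}
    - {"claw": 20,"dx": 0,"dy": 0,"dz": 0.012,"twist": 0}
    - {"claw": 20,"dx": 0,"dy": 0,"dz": 0.008,"twist": 0}

```text
t: 20.5
eef_pos: [0.4686, 0.2247, 0.0286]
ee_rot: [179.9, -0.1, 80.3]
ft_force: [0.7, -0.0, -1.1]
grip_width: 0.519
finger_force: 62.8
```

Request:
carry_out:
  increments:
    - {"claw": 20,"dx": 0,"dy": 0,"dz": 0.004,"twist": 0}
    - {"claw": 20,"dx": 0,"dy": 0,"dz": 0,"twist": 0}
    - {"claw": 65,"dx": 0,"dy": 0,"dz": 0,"twist": 0}
    - {"claw": 65,"dx": 0,"dy": 0,"dz": 0,"twist": 0}
    - {"claw": 65,"dx": 0,"dy": 0,"dz": 0,"twist": 0}
    - {"claw": 65,"dx": 0,"dy": 0,"dz": -0.02,"twist": 0}
    - {"claw": 65,"dx": 0,"dy": 0,"dz": -0.04,"twist": 0}
    - {"claw": 65,"dx": 0,"dy": 0,"dz": -0.05,"twist": 0}

```text
t: 21.5
eef_pos: [0.4673, 0.2242, 0.1355]
ee_rot: [-180.0, 0.0, 80.3]
ft_force: [0.4, 0.1, 0.6]
grip_width: 0.647
finger_force: 0.0
```

Request:
carry_out:
  increments:
    - {"claw": 65,"dx": 0,"dy": 0.02,"dz": -0.03,"twist": 0}
    - {"claw": 65,"dx": 0,"dy": 0.02,"dz": 0,"twist": 0}
    - {"claw": 65,"dx": 0,"dy": 0.02,"dz": 0,"twist": 0}
    - {"claw": 65,"dx": 0,"dy": 0.02,"dz": 0,"twist": 0}
    - {"claw": 65,"dx": 0,"dy": 0.025,"dz": 0,"twist": 0}
    - {"claw": 65,"dx": 0,"dy": 0,"dz": 0,"twist": 0}
    - {"claw": 65,"dx": 0,"dy": 0,"dz": 0,"twist": 0}
    - {"claw": 65,"dx": 0,"dy": 0,"dz": 0,"twist": 0}

```text
t: 22.5
eef_pos: [0.5706, 0.207, 0.1645]
ee_rot: [180.0, -0.0, 80.3]
ft_force: [0.1, -0.8, 0.7]
grip_width: 0.653
finger_force: 0.0
```

Run:
```python
from h import *
go(.571,.2057,.06,80.3)
p,d,c=grab('top'); q=cloud(d,c).reshape(-1,3)
for nm,a in(('b1',(.36,.43)),('b2',(.435,.505))):
    m=(q[:,0]>a[0])&(q[:,0]<a[1])&(q[:,1]>.165)&(q[:,1]<.29)&(q[:,2]>.043)&(q[:,2]<.058)
    print(nm,m.sum(),cv2.minAreaRect((q[m][:,:2]*1000).astype(np.float32)) if m.sum()>5 else '')
o=np.hstack([cv2.resize(p[190:310,130:230],(400,480),interpolation=2),cv2.resize(grab('scene')[0][90:180,240:330],(400,480),interpolation=2)])
cv2.imwrite('pics/c6.png',o[...,::-1])
```

```text
t 22.50 pos [0.5706 0.207  0.1645] rot [180.   -0.   80.3] F [ 0.1 -0.8  0.7] w 0.653 ff 0.0
dx -0.0012 dy 0.0006 dz 0.1045 twist -0.0
b1 0 
b2 160 ((471.9612731933594, 235.26846313476562), (53.524085998535156, 44.70123291015625), 81.80615234375)
```

View pics/c6.png

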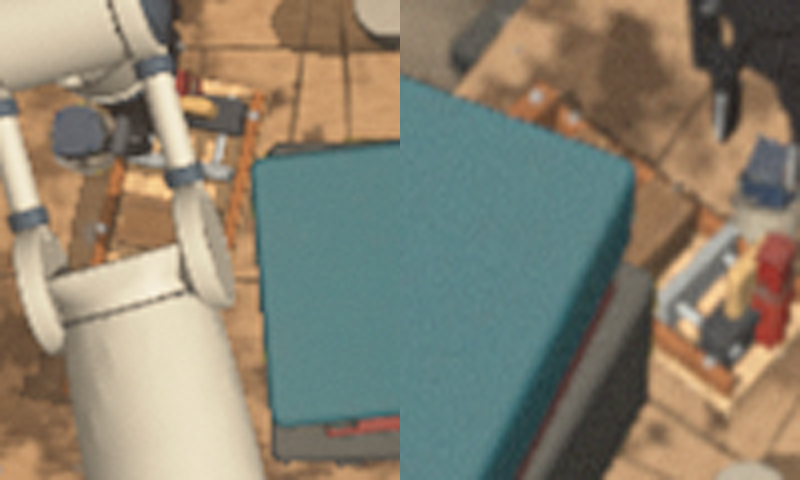

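Request:
carry_out:
  increments:
    - {"claw": 65,"dx": -0.001,"dy": 0.0005,"dz": 0.03,"twist": 0}
    - {"claw": 65,"dx": 0,"dy": 0,"dz": 0.02,"twist": 0}
    - {"claw": 65,"dx": 0,"dy": 0,"dz": 0.01,"twist": 0}
    - {"claw": 65,"dx": 0,"dy": 0,"dz": 0.005,"twist": 0}
    - {"claw": 65,"dx": 0,"dy": 0,"dz": 0.003,"twist": 0}
    - {"claw": 65,"dx": 0,"dy": 0,"dz": 0.003,"twist": 0}
    - {"claw": 65,"dx": 0,"dy": 0,"dz": 0.003,"twist": 0}
    - {"claw": 65,"dx": 0,"dy": 0,"dz": 0,"twist": 0}

```text
t: 23.6
eef_pos: [0.5715, 0.2056, 0.0896]
ee_rot: [-180.0, 0.0, 80.3]
ft_force: [0.3, 0.3, -0.2]
grip_width: 0.648
finger_force: 0.0
```

Request:
carry_out:
  increments:
    - {"claw": 65,"dx": 0,"dy": 0,"dz": 0.005,"twist": 0}
    - {"claw": 65,"dx": 0,"dy": 0,"dz": 0.005,"twist": 0}
    - {"claw": 65,"dx": 0,"dy": 0,"dz": 0.005,"twist": 0}
    - {"claw": 65,"dx": 0,"dy": 0,"dz": 0.005,"twist": 0}
    - {"claw": 65,"dx": 0,"dy": 0,"dz": 0.005,"twist": 0}
    - {"claw": 65,"dx": 0,"dy": 0,"dz": 0.005,"twist": 0}
    - {"claw": 65,"dx": 0,"dy": 0,"dz": 0.003,"twist": 0}
    - {"claw": 65,"dx": 0,"dy": 0,"dz": 0,"twist": 0}

```text
t: 24.6
eef_pos: [0.5714, 0.2055, 0.0564]
ee_rot: [-180.0, 0.0, 80.3]
ft_force: [0.4, -0.1, 1.6]
grip_width: 0.65
finger_force: 0.0
```

Request:
carry_out:
  increments:
    - {"claw": 0,"dx": 0,"dy": 0,"dz": 0,"twist": 0}
    - {"claw": 0,"dx": 0,"dy": 0,"dz": 0,"twist": 0}
    - {"claw": 0,"dx": 0,"dy": 0,"dz": 0,"twist": 0}
    - {"claw": 0,"dx": 0,"dy": 0,"dz": 0,"twist": 0}
    - {"claw": 0,"dx": 0,"dy": 0,"dz": 0,"twist": 0}
    - {"claw": 0,"dx": 0,"dy": 0,"dz": 0,"twist": 0}
    - {"claw": 0,"dx": 0,"dy": 0,"dz": 0,"twist": 0}
    - {"claw": 0,"dx": 0,"dy": 0,"dz": 0,"twist": 0}

```text
t: 25.6
eef_pos: [0.5688, 0.2061, 0.0573]
ee_rot: [-179.7, 0.0, 80.3]
ft_force: [-13.4, -0.2, 7.2]
grip_width: 0.149
finger_force: 60.3
```

Request:
carry_out:
  increments:
    - {"claw": 0,"dx": 0,"dy": -0.008,"dz": 0,"twist": 0}
    - {"claw": 0,"dx": 0,"dy": -0.008,"dz": 0,"twist": 0}
    - {"claw": 0,"dx": 0,"dy": -0.008,"dz": 0,"twist": 0}
    - {"claw": 0,"dx": 0,"dy": -0.008,"dz": 0,"twist": 0}
    - {"claw": 0,"dx": 0,"dy": -0.008,"dz": 0,"twist": 0}
    - {"claw": 0,"dx": 0,"dy": -0.008,"dz": 0,"twist": 0}
    - {"claw": 0,"dx": 0,"dy": -0.008,"dz": 0,"twist": 0}
    - {"claw": 0,"dx": 0,"dy": -0.008,"dz": 0,"twist": 0}

```text
t: 26.6
eef_pos: [0.5087, 0.2167, 0.0574]
ee_rot: [179.9, -0.1, 80.3]
ft_force: [6.8, 2.0, 3.6]
grip_width: 0.148
finger_force: 59.8
```

Request:
carry_out:
  increments:
    - {"claw": 0,"dx": 0,"dy": -0.004,"dz": 0,"twist": 0}
    - {"claw": 0,"dx": 0,"dy": -0.004,"dz": 0,"twist": 0}
    - {"claw": 0,"dx": 0,"dy": -0.004,"dz": 0,"twist": 0}
    - {"claw": 0,"dx": 0,"dy": -0.004,"dz": 0,"twist": 0}
    - {"claw": 0,"dx": 0,"dy": 0,"dz": 0,"twist": 0}
    - {"claw": 0,"dx": 0,"dy": 0,"dz": 0,"twist": 0}
    - {"claw": 0,"dx": 0,"dy": 0,"dz": 0,"twist": 0}
    - {"claw": 0,"dx": 0,"dy": 0,"dz": 0,"twist": 0}

```text
t: 27.6
eef_pos: [0.4929, 0.2196, 0.0573]
ee_rot: [179.9, -0.1, 80.3]
ft_force: [4.5, 0.9, 3.5]
grip_width: 0.152
finger_force: 59.9
```

Run:
```python
from h import *
go(.4703,.2228,.0564,80.3)
p,d,c=grab('top'); p2,_,_=grab('scene')
o=np.hstack([cv2.resize(p[190:310,130:230],(400,480),interpolation=2),cv2.resize(p2[90:180,240:330],(400,480),interpolation=2)])
cv2.imwrite('pics/c7.png',o[...,::-1])
```

```text
t 27.60 pos [0.4929 0.2196 0.0573] rot [ 1.799e+02 -1.000e-01  8.030e+01] F [4.5 0.9 3.5] w 0.152 ff 59.9
dx -0.0006 dy -0.0228 dz 0.0009 twist -0.0
```

View pics/c7.png

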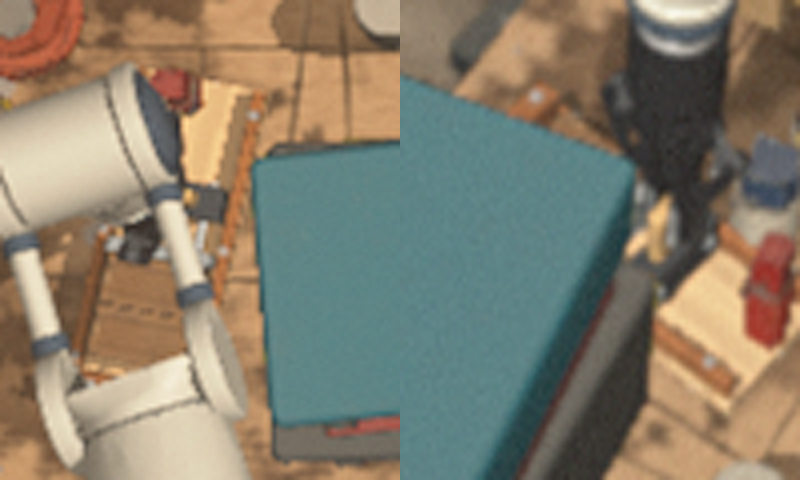

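Request:
carry_out:
  increments:
    - {"claw": 0,"dx": 0,"dy": -0.003,"dz": 0,"twist": 0}
    - {"claw": 0,"dx": 0,"dy": -0.003,"dz": 0,"twist": 0}
    - {"claw": 0,"dx": 0,"dy": -0.003,"dz": 0,"twist": 0}
    - {"claw": 0,"dx": 0,"dy": -0.003,"dz": 0,"twist": 0}
    - {"claw": 0,"dx": 0,"dy": -0.003,"dz": 0,"twist": 0}
    - {"claw": 0,"dx": 0,"dy": 0,"dz": 0,"twist": 0}
    - {"claw": 0,"dx": 0,"dy": 0,"dz": 0,"twist": 0}
    - {"claw": 0,"dx": 0,"dy": 0,"dz": 0,"twist": 0}

```text
t: 28.7
eef_pos: [0.4785, 0.2221, 0.0573]
ee_rot: [179.9, -0.1, 80.3]
ft_force: [6.3, 2.3, 1.1]
grip_width: 0.151
finger_force: 59.6
```

Request:
carry_out:
  increments:
    - {"claw": 0,"dx": 0,"dy": -0.002,"dz": 0,"twist": 0}
    - {"claw": 0,"dx": 0,"dy": -0.002,"dz": 0,"twist": 0}
    - {"claw": 0,"dx": 0,"dy": 0,"dz": 0,"twist": 0}
    - {"claw": 0,"dx": 0,"dy": 0,"dz": 0,"twist": 0}
    - {"claw": 0,"dx": 0,"dy": 0,"dz": 0,"twist": 0}
    - {"claw": 0,"dx": 0,"dy": 0,"dz": 0,"twist": 0}
    - {"claw": 0,"dx": 0,"dy": 0,"dz": 0,"twist": 0}
    - {"claw": 0,"dx": 0,"dy": 0,"dz": 0,"twist": 0}

```text
t: 29.7
eef_pos: [0.475, 0.2227, 0.0573]
ee_rot: [179.8, -0.1, 80.3]
ft_force: [9.1, 0.8, -0.2]
grip_width: 0.155
finger_force: 59.6
```

Request:
carry_out:
  increments:
    - {"claw": 0,"dx": 0,"dy": -0.002,"dz": 0,"twist": 0}
    - {"claw": 0,"dx": 0,"dy": -0.002,"dz": 0,"twist": 0}
    - {"claw": 0,"dx": 0,"dy": 0,"dz": 0,"twist": 0}
    - {"claw": 0,"dx": 0,"dy": 0,"dz": 0,"twist": 0}
    - {"claw": 0,"dx": 0,"dy": 0,"dz": 0,"twist": 0}
    - {"claw": 0,"dx": 0,"dy": 0,"dz": 0,"twist": 0}
    - {"claw": 0,"dx": 0,"dy": 0,"dz": 0,"twist": 0}
    - {"claw": 0,"dx": 0,"dy": 0,"dz": 0,"twist": 0}

```text
t: 30.7
eef_pos: [0.4714, 0.2233, 0.0573]
ee_rot: [179.8, -0.1, 80.3]
ft_force: [11.2, 2.1, 0.1]
grip_width: 0.155
finger_force: 59.5
```

Run:
```python
from h import *
F=[]
for i in range(8):
    F.append(r.observe()['ft_force']); p,d,c=grab('top' if i%2 else 'scene')
F=np.array(F); print((F@[.9857,-.1685,0]).round(2),(F@[.9857,-.1685,0]).mean())
p,d,c=grab('top'); K=np.array(c['K'])
go(.47,.22,.0564,80.3)
q=cloud(d,c).reshape(-1,3); o=np.array([.4577,.2253]); u=np.array([-.9857,.1685]); v=np.array([-.1685,-.9857])
L=np.c_[(q[:,:2]-o)@u,(q[:,:2]-o)@v,q[:,2]]; m=(abs(L[:,1])<.05)&(L[:,0]>-.08)&(L[:,0]<.15)&(L[:,2]<.08)&(L[:,2]>-.01); L=L[m]
for x in np.arange(-.06,.15,.005):
    k=abs(L[:,0]-x)<.0025
    if k.any(): print('%.3f:%d'%(x,round(np.median(L[k,2])*1000)),end=' ')
cv2.imwrite('pics/c8.png',cv2.resize(p[190:310,130:230],(500,600),interpolation=2)[...,::-1])
```

```text
[10.68  9.87 10.93  9.03 10.52 10.95  9.52  9.84] 10.168134575055053
t 31.15 pos [0.4714 0.2233 0.0573] rot [ 1.798e+02 -1.000e-01  8.030e+01] F [10.6  2.4 -0.7] w 0.150 ff 59.5
dx -0.0035 dy -0.0008 dz 0.0009 twist -0.0
-0.060:10 -0.055:12 -0.050:15 -0.045:11 -0.040:12 -0.035:13 -0.030:40 -0.025:45 -0.020:46 -0.015:46 -0.010:47 -0.005:44 -0.000:20 0.005:12 0.010:15 0.015:13 0.020:39 0.025:42 0.030:43 0.035:33 0.040:46 0.045:46 0.050:49 0.055:46 0.060:46 0.065:48 0.070:48 0.075:49 0.080:47 0.085:50 0.090:48 0.095:49 0.100:49 0.105:47 0.110:49 0.115:48 0.120:50 0.125:51 0.130:52 0.135:52 0.140:50 0.145:0
```

View pics/c8.png

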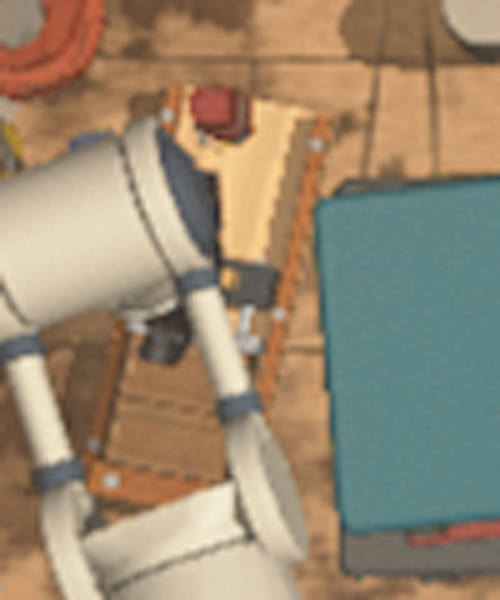

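The offcuts sit tight together against the fence (pixels about (165,430)). The jaw is pressed in about 9 mm, by both force and travel. Handing in.

```bash
python3 -c "
from h import *
print(r.hand_in())"
```

```text
the job is handed in; nothing more can be done
None
```

I handed the job in with both small offcuts flat in the slot and tight against the fence, the gripper still holding the handle, and the jaw spring pressed in about 9 mm by force and travel estimates. I don't have the judge's result.

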